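Rock the lodged bearing out of the wash bottle into the parts tray

ROBOT

A 6-joint arm with a two-finger parallel gripper is mounted at the origin on the work surface. World frame = base frame: x ahead of the robot, y to its left, z up, the work surface at z = 0. Lengths are in mm, angles in rad, forces in N, time in s.
With the tool pointing down it reaches from about 275 to 750 mm from the base axis. Payload 10.2 kg.
Tool frame: the origin (TCP) lies midway between the tips of the shut fingers; the grasp point (between the pads) lies 19 mm behind it; z points along the fingers, y is the direction in which the jaws open and shut (so a half turn about z gives the same grasp; the last joint's range is limited). The gripper opens to 85 mm and grips with 20 to 120 N. Pads are 22 mm wide; open, the fingers measure 114 mm over their backs; the gripper's body (76 mm by 85 mm) begins 54 mm behind the grasp point. The pads swing forward as they close: fully open they stand 13 mm farther back than shut.
Start: joints at [-1.479, 0.313, 1.498, -0, 1.331, -0.223], TCP at [162.541, -499.211, 231.294] pointing down, gripper open.
Joint ranges: [-2.94, 2.94], [-0.97, 2.17], [0.19, 2.56], [-1.23, 4.37], [0.02, 3.11], [-2.88, 2.88]. Speed limits (rad/s): [2.39, 2.39, 3.01, 3.14, 3.14, 3.14].

INTERFACE

Orientations are given as a unit quaternion [w, x, y, z].
In Python, from rig import sense, optics, ctrl gives the robot as it stands.
- The arm moves only by the tool play_rows, never from a script. Its argument "plan" is a list of rows, each a list of 7 numbers: the shift along the world's x, y, z in mm, then the turn, a rotation vector about the world's x, y, z in rad, then the opening, from -1 (shut) to 1 (fully open), so that 0 is half open. A call has 1 to 5 rows; each row shifts and turns the pose as measured when the row begins; what a row does not reach is not made up. A row lasts 1/12 s, in which the tool goes at most 41.7 mm and 7.16 degrees, less where a joint would pass 70% of its speed; a pose out of reach is approached as far as the arm can. A call is refused whole if a number of a shift passes 41.7 or a number of a turn 0.125, either way. A call with a gripper value outside its range is refused whole. The fingers move at their own pace and stop on an object; "grip_force" is the grip in N (left out, the last holds). Time passes only in rows, so rows that do not move let the fingers close. It gives the time, the measured TCP pose, the force and the opening at its end, in the units of the state.
- sense(): the state, without advancing time (a new reading comes with each control period).
- optics.capture(name): name is "scene" or "top"; returns a dict with "img" (400x640x3 uint8, blue, green, red), "fx", "fy", "cx", "cy" (pixels), "dist" ([k1, k2, p1, p2, k3] as OpenCV has them; the pictures are not rectified), "world_to_cam" (4x4, takes a point from world to camera coordinates). Camera axes: x right, y up, looking along -z (the intrinsics and any distortion apply to the point x, -y, -z); pixel columns grow to the right and rows downward; lengths in mm; the calibration is good to about 2 mm. A picture is of the moment at which its call begins. There is no depth.
- ctrl.finish_job(): hands the job in, once; it reports no verdict.
The state is a dict: "time_s": time; "joints": joint angles; "dq": joint speeds; "tau": joint torques, N m; "eef_pos": TCP position; "ee_rot": TCP orientation; "force": force on the tool from outside, world axes, zero at the start; "wrist_torque": the same for the moment, N m; "grip_width": opening from 0.0 (shut) to 1.0 (fully open).
Only numpy, scipy, OpenCV 4.12 (cv2) and the standard library are available. Lean on these libraries where they do the work, as an engineer would, in place of code of your own. Each camera call takes 0.05 s, during which the arm holds its last target. There are 200 camera calls.

TASK

A long bearing has lodged across the neck inside the clear wash bottle that hangs neck-down in its swivel clamp. Turn the parts tray until the mark tab of its empty pocket points at the post under the bottle, rock the bottle from side to side by its grip bar until the bearing drops out into that pocket, and set the bottle straight up again. Then turn the tray so that the mark tab points at the front post, bringing the bearing round to the robot's side, and leave everything else on the desk where it is.

Things in the scene. Friction and masses are not known exactly. Their poses are not given: they have to be found in the camera images.
- station: draining station, fixed: a plywood base board 410 x 300 mm and 12 mm thick. Origin on the desk top on the tray's axis, z up; +x points to the bottle, the rear post and the aluminium column behind them, -x to the front post on the robot's side. It stands turned by up to about 15 degrees either way
- tray (a joint): angle (rad) of the turning tray about the station's vertical axis, counter-clockwise from above positive: 0 = mark tab at the rear post (empty pocket under the bottle), pi or -pi = mark tab at the front post. It turns freely either way without stops and stays where it is left (friction 0.06 N m)
- tray_hub (a point): on the tray's axis, at the tray's inner floor (23 mm above the desk); the axes turn with the tray, +x through the mark tab. White round tray, 280 mm across, outer wall 46 mm high with its rim 64 mm above the desk, five equal pockets between 36 mm high dividers; four pockets hold printer parts, one is empty
- tray_pocket (a point): middle of the empty pocket's floor, 88 mm from the tray's axis, straight inward of the mark tab; the pocket is about 100 mm long from hub to outer wall and 125 mm wide here
- tray_mark (a point): point of the small aluminium mark tab on the outside of the tray's rim, 149 mm from the axis, at the middle of the empty pocket
- tray_peg (a point): centre of the free part of the upright aluminium turning peg, 18 mm thick, 100 mm above the desk; the peg's top is at 115 mm. The peg stands in the tray 118 mm from the axis, 90 degrees counter-clockwise (from above) of the mark tab; the tray is turned by it
- rear_post (a point): top of the rear index post, 163 mm from the tray's axis, behind the tray below the bottle: a small upright aluminium block 58 mm high
- front_post (a point): the same kind of index post at the front, on the robot's side, 163 mm from the tray's axis
- bottle (a joint): lean (rad) of the bottle in its swivel clamp, about a level axis right above the station's x axis, through the bottle's neck, 117 mm above the desk; 0 = straight, neck down; positive = the grip bar leans to the station's -y side. Stops at -0.65 and 0.65. A stiff pivot: it stays where it is left, and takes about 4 N at the bar to move
- bottle_bar (a point): centre of the round black grip bar, 22 mm thick, 80 mm long, lying level along the station's x axis over the bottle's bottom (which is uppermost), 77 mm along the station's +x, 163 mm from the pivot axis: 280 mm above the desk when straight. About 38 mm of free space under it. Moving the bar sideways along its arc about the pivot rocks the bottle
- bottle_mouth (a point): centre of the bottle's open mouth, 85 mm along the station's +x, 12 mm below the pivot axis, 105 mm above the desk when straight. The bottle is flat and clear, 118 mm wide (station y), 50 mm deep, body 104 mm high; the bore is 40 mm, the neck 18 mm long, and the flat inner shoulder lies 123 mm above the desk; things slide on it from about 0.3 rad of lean
- bearing_center (a point): centre of the long linear bearing: a plain steel cylinder 62 mm long, 21 mm thick, rounded ends, about 60 g, the point's y axis along it. It lies across the bore on the bottle's inner shoulder. One slow lean only slides it to that side; leaning the bottle 0.55 to 0.65 rad to one side, then the other, usually 2 to 6 leans with a short wait at each, makes an end dip into the neck and it drops out
- cap_center (a point): centre of the bottle's white screw cap, 53 mm across and 18 mm high, lying on a front corner of the base board; to be left alone
- brush: flat cleaning brush, 190 mm long, lying on the desk beside the station's -y edge; origin under its middle; to be left alone
- caliper: steel calliper, 200 mm long, lying on the desk beside the station's +y edge; origin under its middle; to be left alone
- spool: filament spool lying flat, 200 mm across and 64 mm high; origin under its centre; to be left alone
- control_box: black printer control box, 100 x 160 x 40 mm with a small screen and knob; origin under its centre; to be left alone
- pen_pot: orange pot of pens, 84 mm across, 100 mm high, pens up to 160 mm; origin under its centre; to be left alone

How it is judged:
By the outcome, as a careful person would: the job done as asked, in the order asked, and still so for the second after the job is handed in, with the robot touching nothing.
It also fails if it takes over 72 s, if anything falls off the work surface, if the arm or the gripper's body presses on something with over 40 N, if the wrist force passes 120 N, or if a joint passes its speed limit or range.

## Working session

There is one attempt and no reset: what is moved stays moved. The work goes in short steps, Python scripts to look and compute and a tool call to move; the robot and the scene stay as the last step left them, time stands still between calls to the robot, and variables do not carry over. Pictures are saved under pics/ and viewed, about 8 in all and at most 12, crops included, and the job is handed in when it is done.

Besides the shell and the picture viewer there is one more tool, called as a command line: name --pt "numbers of a row" for each row, then --argument value for the rest. play_rows: Moves the arm, as the interface text tells. Its arguments: {"type":"object","properties":{"plan":{"type":"array"},"grip_force":{"type":"number"}},"required":["plan"]}

```bash
mkdir -p pics; ls; python3 - <<'E'
from rig import sense,optics
import cv2,numpy as np
s=sense();print(s)
for n in("scene","top"):
    c=optics.capture(n);cv2.imwrite(f"pics/{n}0.png",c["img"]);print(n,c["fx"],c["fy"],c["cx"],c["cy"],c["dist"],np.round(c["world_to_cam"],3).tolist())
E
```

```text
pics
{'time_s': 0.0, 'joints': array([-1.47942424e+00,  3.13452615e-01,  1.49842090e+00,  1.11545315e-05,
        1.33098743e+00, -2.23420344e-01]), 'dq': array([-0.00029611, -0.00087233, -0.00070832, -0.00179636, -0.00118358,
        0.00082575]), 'tau': array([ 4.09718472e-03, -4.12261999e+01, -2.59739292e+01,  4.84710802e-05,
        4.09110085e-03,  1.68258043e-05]), 'eef_pos': array([ 162.50788974, -498.95577342,  230.73982534]), 'ee_rot': array([-6.32407499e-04,  9.87638776e-01,  1.56745798e-01,  4.72435820e-05]), 'force': array([-0.16873272, -0.49485781, -0.68609742]), 'wrist_torque': array([-0.02556   , -0.02159392, -0.01075853]), 'grip_width': 0.9990825727243126}
scene 413.8571281776652 413.8571281776652 321.44946176563514 202.15911576891835 [-0.06127426  0.          0.          0.          0.        ] [[-0.682, 0.731, 0.0, 391.994], [-0.491, -0.459, 0.74, 163.474], [0.541, 0.505, 0.672, -1913.521], [0.0, 0.0, 0.0, 1.0]]
top 392.8233207401472 392.8233207401472 319.495489940099 201.3942300698547 [0.02568626 0.         0.         0.         0.        ] [[-0.017, -0.999, -0.03, 30.978], [0.991, -0.021, 0.13, -602.92], [-0.13, -0.028, 0.991, -1326.83], [0.0, 0.0, 0.0, 1.0]]
```

View pics/scene0.png

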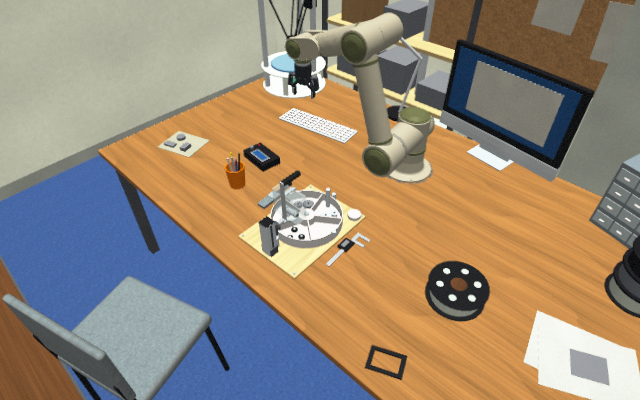

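View pics/top0.png

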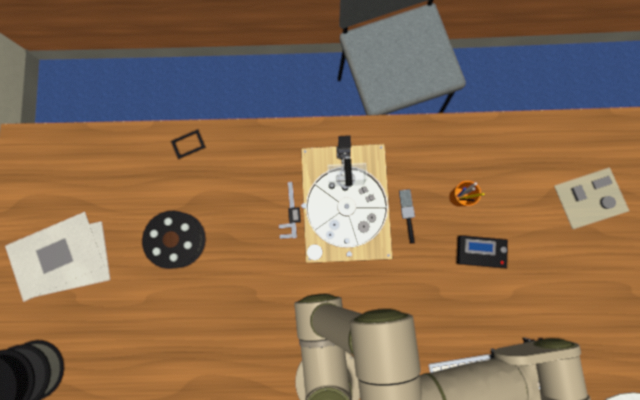

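The top view shows the station at about (346,205) and the scene view shows it at about (305,215). The images are small, so I'll zoom into both in one picture.

```bash
cat > h.py <<'E'
import cv2,numpy as np
from rig import sense,optics
def K(c): return np.array([[c["fx"],0,c["cx"]],[0,c["fy"],c["cy"]],[0,0,1.]])
def ray(c,px):
    u=cv2.undistortPoints(np.array([[px]],float),K(c),np.array(c["dist"]))[0,0]
    M=np.array(c["world_to_cam"]);R=M[:3,:3];o=-R.T@M[:3,3]
    return o,R.T@np.array([u[0],-u[1],-1.])
def onz(c,px,z):
    o,d=ray(c,px);return o+d*(z-o[2])/d[2]
def proj(c,P):
    M=np.array(c["world_to_cam"]);p=(M[:3,:3]@np.atleast_2d(P).T).T+M[:3,3]
    return cv2.projectPoints((p*[1,-1,-1])[:,None],np.zeros(3),np.zeros(3),K(c),np.array(c["dist"]))[0][:,0]
def zoom(im,x,y,w,h,s): return cv2.resize(im[y:y+h,x:x+w],None,fx=s,fy=s,interpolation=cv2.INTER_CUBIC)
E
python3 - <<'E'
from h import *
t=cv2.imread("pics/top0.png");s=cv2.imread("pics/scene0.png")
cv2.imwrite("pics/z0.png",np.hstack([zoom(t,292,130,108,140,4),zoom(s,237,160,92,140,4)][:2]) )
c=optics.capture("top")
# board by colour
hsv=cv2.cvtColor(c["img"],cv2.COLOR_BGR2HSV)
print("hsv board",hsv[255,320],hsv[155,310],"desk",hsv[300,250], "tray",hsv[215,330])
g=cv2.inRange(hsv,(15,60,170),(30,140,255))
w=cv2.inRange(hsv,(0,0,150),(180,50,255));m=np.zeros_like(g);m[135:275,295:400]=255
for n,k in(("board",g&m),("white",w&m)):
    cs=max(cv2.findContours(k,0,1)[0],key=cv2.contourArea);r=cv2.minAreaRect(cv2.convexHull(cs));print(n,r,cv2.boxPoints(r).tolist())
    if n=="white": print(cv2.fitEllipse(cv2.convexHull(cs)))
    print([np.round(onz(c,p,12 if n=="board" else 64),0).tolist() for p in [*cv2.boxPoints(r),r[0]]])
E
```

```text
hsv board [ 24   6 231] [ 20 105 217] desk [ 15 167 150] tray [ 45   4 239]
board ((345.9762878417969, 203.0011444091797), (116.05896759033203, 87.28205871582031), 87.27368927001953) [[299.62445068359375, 147.11312866210938], [386.8077392578125, 142.9615478515625], [392.328125, 258.88916015625], [305.14483642578125, 263.0407409667969]]
[[807.0, 89.0, 12.0], [814.0, -226.0, 12.0], [401.0, -228.0, 12.0], [392.0, 74.0, 12.0], [599.0, -73.0, 12.0]]
white ((346.5000305175781, 206.50003051757812), (80.61016845703125, 80.61016845703125), 45.0) [[289.5000305175781, 206.50003051757812], [346.5000305175781, 149.50003051757812], [403.5000305175781, 206.50003051757812], [346.5000305175781, 263.5000305175781]]
((345.9085693359375, 206.0038604736328), (81.64933776855469, 82.57962799072266), 111.84770965576172)
[[585.0, 122.0, 64.0], [780.0, -78.0, 64.0], [577.0, -265.0, 64.0], [389.0, -68.0, 64.0], [581.0, -73.0, 64.0]]
```

View pics/z0.png

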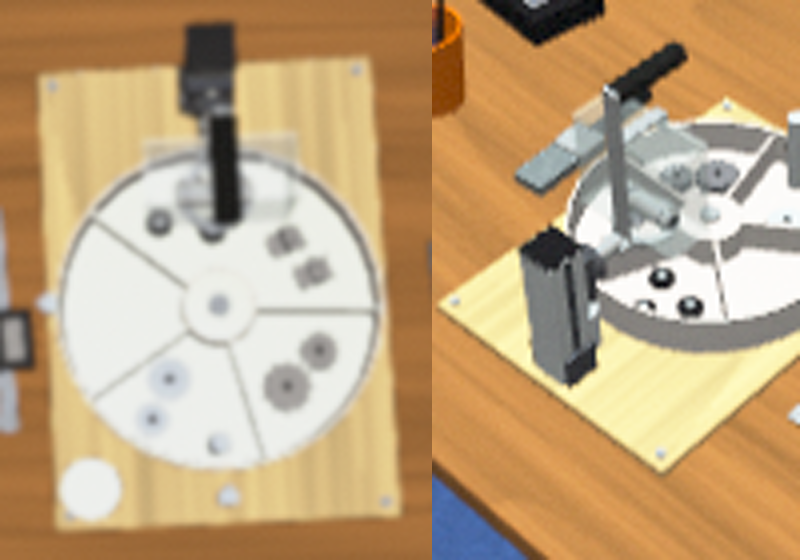

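```bash
python3 - <<'E'
from h import *
c=optics.capture("top")
f=lambda x,y:(292+x/4-.375,130+y/4-.375)
P={k:onz(c,f(*p),z) for k,p,z in [("hub",(219,304),48),("tab",(46,302),60),("peg",(218,441),115),("front",(229,496),58),("bar1",(222,117),285),("bar2",(228,218),285),("s1",(54,87),12),("s2",(356,71),12),("s3",(385,502),12),("s4",(70,516),12)]}
for k,v in P.items(): print(k,v.round(1))
t=P["hub"][:2]
for k in("tab","peg","front","bar1","bar2"):
    d=P[k][:2]-t;print(k,np.hypot(*d).round(1),np.arctan2(d[1],d[0]).round(3))
# black bar top mask
g=cv2.cvtColor(c["img"],cv2.COLOR_BGR2GRAY);k=np.zeros_like(g);k[157:190,338:358]=255
m=cv2.inRange(g,0,60)&k;pts=cv2.findNonZero(m);print(pts.reshape(-1,2).min(0),pts.reshape(-1,2).max(0),cv2.minAreaRect(pts))
b=(P["s1"]+P["s4"]-P["s2"]-P["s3"])/2; x=(P["s1"]+P["s2"]-P["s3"]-P["s4"])/2
print("yaw",np.arctan2(x[1],x[0]),np.arctan2(-b[0],b[1]),sum(P[s] for s in("s1","s2","s3","s4"))/4)
E
```

```text
hub [585.7 -73.2  48. ]
tab [589.   75.2  60. ]
peg [466.1 -66.7 115. ]
front [421.8 -76.9  58. ]
bar1 [693.1 -69.2 285. ]
bar2 [619.2 -71.6 285. ]
s1 [790.3  69.   12. ]
s2 [ 798.1 -202.9   12. ]
s3 [ 414.3 -213.6   12. ]
s4 [406.7  59.8  12. ]
tab 148.4 1.548
peg 119.7 3.088
front 163.9 -3.119
bar1 107.5 0.037
bar2 33.6 0.048
[345 159] [351 185] ((347.7943115234375, 171.91371154785156), (26.1419677734375, 5.3215203285217285), 86.18592071533203)
yaw 0.025884881803587764 0.028136533139051897 [602.37120551 -71.9313523   12.        ]
```

The tray hub is at about (586,-73) with the station yaw near 0.026. The tray angle is about 1.51, and the peg is in front at about (467,-67). The bar is at about (663,-71). The measured radii of 148, 120 and 164 mm match the given sizes. I'll approach the peg with the jaws turned to the radial direction.

play_rows --pt "23 33 0 0 0 0.096 0.2" --pt "23 33 0 0 0 0.096 0.2" --pt "23 33 0 0 0 0.096 0.2" --pt "23 33 0 0 0 0.096 0.2" --pt "23 33 0 0 0 0.096 0.2"

```text
time_s: 0.62
eef_pos: [276.3, -332.0, 228.7]
ee_rot: [-0.001, 0.921, 0.391, -0.0]
force: [0.4, -0.3, -0.1]
grip_width: 0.596
```

play_rows --pt "23 33 0 0 0 0.096 0.2" --pt "23 33 0 0 0 0.096 0.2" --pt "23 33 0 0 0 0.096 0.2" --pt "23 33 0 0 0 0.096 0.2" --pt "23 33 0 0 0 0.096 0.2"

```text
time_s: 1.03
eef_pos: [393.2, -159.2, 229.0]
ee_rot: [-0.0, 0.794, 0.607, -0.0]
force: [0.9, -0.7, -0.4]
grip_width: 0.599
```

play_rows --pt "0 0 0 0 0 0 0.2"

```text
time_s: 1.12
eef_pos: [395.5, -154.1, 229.1]
ee_rot: [-0.001, 0.791, 0.612, 0.0]
force: [0.4, -0.8, 0.1]
grip_width: 0.6
```

play_rows --pt "24 29 -20 0 0 0.075 0.2" --pt "24 29 -20 0 0 0.075 0.2" --pt "24 29 -20 0 0 0.075 0.2" --pt "0 0 -20 0 0 0 0.2" --pt "0 0 0 0 0 0 0.2"

```text
time_s: 1.53
eef_pos: [466.8, -66.9, 150.2]
ee_rot: [0.002, 0.712, 0.702, 0.001]
force: [-0.8, 0.1, -1.0]
grip_width: 0.598
```

```bash
python3 - <<'E'
from h import *
print(sense()["eef_pos"],sense()["ee_rot"])
s=optics.capture("scene");t=optics.capture("top");S=s["img"];T=t["img"]
P=np.array([[467,-67,115],[467,-67,64],[662.5,-71,280],[585.7,-73.2,48]],float);P=np.vstack([P,sense()["eef_pos"]])
ps=proj(s,P);print(ps.round(1).tolist())
a=zoom(S,250,160,100,110,4);b=zoom(T,300,150,100,110,4)
for p in ps: cv2.circle(a,tuple(int(v) for v in ((p-[250,160])*4)),3,(0,0,255),1)
cv2.imwrite("pics/z1.png",np.hstack([a,b]))
E
```

```text
[466.81493126 -66.92685231 150.23727331] [0.00173229 0.71220755 0.70196641 0.00075619]
[[327.7, 189.4], [327.6, 199.1], [288.5, 179.2], [305.7, 216.4], [327.3, 181.7]]
```

View pics/z1.png

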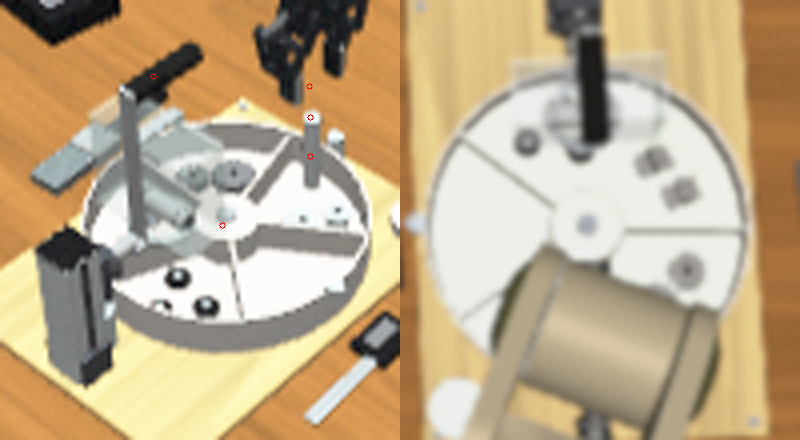

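In the scene zoom, the predicted peg top (red circle) falls on the real peg top at (312,117). I'll go down and grip.

play_rows --pt "0 0 -34 0 0 0 0.2" --pt "0 0 -33 0 0 0 0.2" --pt "0 0 0 0 0 0 -0.8" --pt "0 0 0 0 0 0 -0.8" --pt "0 0 0 0 0 0 -0.8" --grip_force 20

```text
time_s: 2.05
eef_pos: [464.5, -73.1, 92.3]
ee_rot: [0.003, 0.715, 0.699, -0.001]
force: [-38.7, 0.8, 4.5]
grip_width: 0.198
```

```bash
python3 - <<'E'
from h import *
s=sense();print(s["eef_pos"],s["force"],s["grip_width"],s["joints"].round(2))
def arc(a0,a1,n,r=118.5):
    a=np.linspace(a0,a1,n+1);p=np.c_[585.7+r*np.cos(a),-73.2+r*np.sin(a)]
    print((a1-a0)/n);print(np.diff(p,axis=0).round(1).tolist());print(p[::5].round(0).tolist())
arc(3.088,1.597,15)
arc(1.597,1.597+np.pi,30)
E
```

```text
[464.54282157 -73.09882751  92.31847593] [-38.66197333   0.76968094   4.51943996] 0.19796571623063014 [-0.4   0.36  1.83 -0.    0.94 -0.38]
-0.0994
[[1.2, 11.7], [2.4, 11.5], [3.5, 11.2], [4.6, 10.8], [5.7, 10.3], [6.7, 9.7], [7.6, 9.0], [8.4, 8.2], [9.2, 7.3], [9.9, 6.4], [10.5, 5.4], [11.0, 4.3], [11.3, 3.2], [11.6, 2.1], [11.7, 0.9]]
[[467.0, -67.0], [485.0, -11.0], [526.0, 29.0], [583.0, 45.0]]
0.10471975511965975
[[-12.4, -1.0], [-12.2, -2.3], [-11.9, -3.5], [-11.5, -4.7], [-10.9, -5.9], [-10.2, -7.0], [-9.4, -8.1], [-8.5, -9.0], [-7.6, -9.8], [-6.5, -10.6], [-5.3, -11.2], [-4.1, -11.7], [-2.9, -12.1], [-1.6, -12.3], [-0.3, -12.4], [1.0, -12.4], [2.3, -12.2], [3.5, -11.9], [4.7, -11.5], [5.9, -10.9], [7.0, -10.2], [8.1, -9.4], [9.0, -8.5], [9.8, -7.6], [10.6, -6.5], [11.2, -5.3], [11.7, -4.1], [12.1, -2.9], [12.3, -1.6], [12.4, -0.3]]
[[583.0, 45.0], [524.0, 28.0], [482.0, -17.0], [467.0, -76.0], [485.0, -135.0], [529.0, -177.0], [589.0, -192.0]]
```

The z stalled at 92 with −39 N in x, so something is touching. I'll look.

```bash
python3 - <<'E'
from h import *
S=optics.capture("scene")["img"];T=optics.capture("top")["img"]
cv2.imwrite("pics/z2.png",np.hstack([zoom(S,285,135,80,100,5),zoom(T,300,150,80,100,5)]))
s=sense();print(s["eef_pos"],s["force"],s["wrist_torque"],s["tau"].round(1))
E
```

```text
[464.52820718 -72.9827854   92.31565881] [-26.64529594   0.42361167   3.53184563] [0.06832595 4.4814508  0.05354064] [  1.6 -38.6 -32.3   2.1  -6.1   0.1]
```

View pics/z2.png

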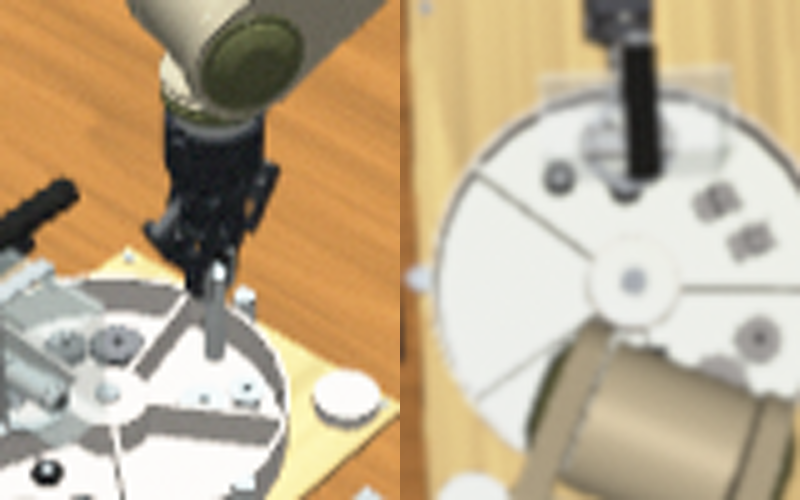

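The peg top is still at px (328,188.6), as before. The gripper has drifted about 6 mm to −y, and its radial centre was 2–3 mm off. I'll open, recentre at x≈464.5, y≈−67, z≈83 and grip again.

play_rows --pt "0 0 0 0 0 0 0.0" --pt "0 0 0 0 0 0 0.0" --pt "0 0 0 0 0 0 0.0"

```text
time_s: 2.4
eef_pos: [464.6, -75.0, 98.0]
ee_rot: [0.005, 0.717, 0.698, -0.0]
force: [-0.0, -0.1, 0.6]
grip_width: 0.499
```

play_rows --pt "0 6 -8 0 0 0 0.0" --pt "0 0 0 0 0 0 0.0"

```text
time_s: 2.57
eef_pos: [466.4, -69.8, 92.2]
ee_rot: [0.008, 0.717, 0.697, 0.001]
force: [-0.7, -0.0, 0.8]
grip_width: 0.499
```

play_rows --pt "-1 3 -9 0 0 0 0.0"

```text
time_s: 2.65
eef_pos: [466.9, -67.4, 84.6]
ee_rot: [0.01, 0.717, 0.697, 0.002]
force: [0.7, -0.6, 0.7]
grip_width: 0.503
```

play_rows --pt "0 0 0 0 0 0 0.0"

```text
time_s: 2.73
eef_pos: [466.0, -66.6, 83.1]
ee_rot: [0.009, 0.717, 0.697, 0.002]
force: [-0.5, 0.2, -0.6]
grip_width: 0.5
```

play_rows --pt "0 0 0 0 0 0 0.0"

```text
time_s: 2.82
eef_pos: [466.2, -66.4, 82.9]
ee_rot: [0.009, 0.717, 0.697, 0.002]
force: [0.4, 0.3, 0.2]
grip_width: 0.497
```

play_rows --pt "-1.5 0 0 0.01 0.015 0 -0.6" --pt "0 0 0 0 0 0 -0.6" --pt "0 0 0 0 0 0 -0.6" --grip_force 20

```text
time_s: 3.07
eef_pos: [464.3, -66.2, 82.7]
ee_rot: [-0.001, 0.717, 0.697, -0.001]
force: [-2.0, 0.4, 1.1]
grip_width: 0.201
```

play_rows --pt "0 0 0 0 0 0 -0.6"

```text
time_s: 3.15
eef_pos: [464.3, -66.2, 82.7]
ee_rot: [-0.001, 0.717, 0.697, -0.001]
force: [-0.3, 1.5, 0.1]
grip_width: 0.204
```

Solid, quiet grip at (464.3,−66.2), which puts the hub x at about 582. Now I'll turn the tray clockwise.

play_rows --pt "1.2 11.7 0 0 0 -0.1 -0.6" --pt "2.4 11.5 0 0 0 -0.1 -0.6" --pt "3.5 11.2 0 0 0 -0.1 -0.6" --pt "4.6 10.8 0 0 0 -0.1 -0.6" --pt "5.7 10.3 0 0 0 -0.1 -0.6"

```text
time_s: 3.57
eef_pos: [481.7, -10.3, 82.8]
ee_rot: [-0.001, 0.872, 0.489, -0.0]
force: [4.5, -1.1, -3.6]
grip_width: 0.209
```

play_rows --pt "6.7 9.7 0 0 0 -0.1 -0.6" --pt "7.6 9.0 0 0 0 -0.1 -0.6" --pt "8.4 8.2 0 0 0 -0.1 -0.6" --pt "9.2 7.3 0 0 0 -0.1 -0.6" --pt "9.9 6.4 0 0 0 -0.1 -0.6"

```text
time_s: 3.98
eef_pos: [526.5, 31.9, 82.7]
ee_rot: [0.001, 0.969, 0.247, 0.002]
force: [3.3, -6.3, -3.0]
grip_width: 0.203
```

play_rows --pt "10.5 5.4 0 0 0 -0.1 -0.6" --pt "11.0 4.3 0 0 0 -0.1 -0.6" --pt "11.3 3.2 0 0 0 -0.1 -0.6" --pt "0 0 0 0 0 0 -0.6"

```text
time_s: 4.32
eef_pos: [563.4, 44.2, 82.8]
ee_rot: [0.003, 0.996, 0.089, 0.003]
force: [0.8, 1.9, 4.1]
grip_width: 0.203
```

```bash
cat > ang.py <<'E'
from h import *
s=sense();p=s["eef_pos"];d=p[:2]-[582.3,-73];print(p.round(1),np.hypot(*d),np.arctan2(d[1],d[0]),2*np.arctan2(s["ee_rot"][2],s["ee_rot"][1]),s["force"].round(1))
E
python3 ang.py
```

```text
[563.4  44.2  82.8] 118.7149798303476 1.7307367821322979 0.17913893899257283 [0.8 1.9 4.1]
```

play_rows --pt "8 0.8 0 -0.003 0 -0.067 -0.6" --pt "7.8 0.2 0 -0.003 0 -0.067 -0.6" --pt "0 0 0 0 0 0 -0.6"

```text
time_s: 4.57
eef_pos: [579.1, 45.7, 82.8]
ee_rot: [0.006, 1.0, 0.022, 0.002]
force: [0.0, -0.6, 2.7]
grip_width: 0.205
```

```bash
python3 ang.py; python3 - <<'E'
from h import *
c=optics.capture("top");s=optics.capture("scene")
cv2.imwrite("pics/z3.png",np.hstack([zoom(c["img"],300,135,95,130,4),zoom(s["img"],245,150,95,130,4)]))
E
```

```text
[579.1  45.7  82.8] 118.70438839400313 1.5973841108310631 0.04410847566678692 [ 0.  -0.6  2.7]
```

View pics/z3.png

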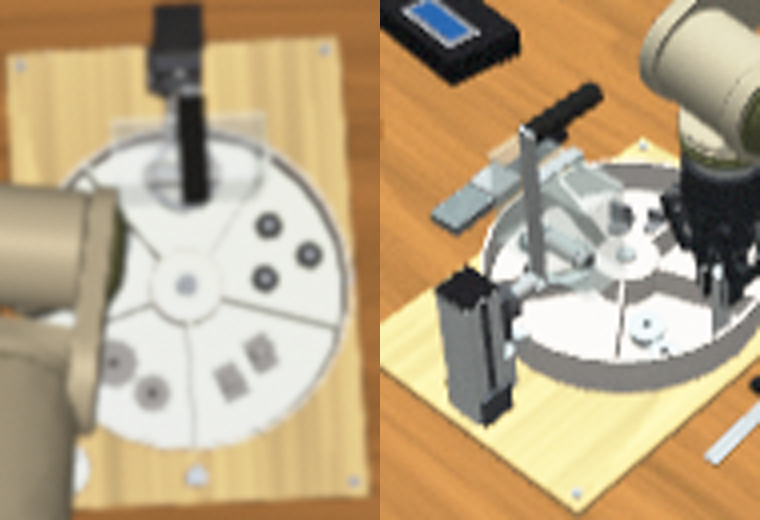

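The top view shows the empty pocket under the bottle. The divider opposite the tab, at (193,447), lines up with the front post at (196,476) to within about 0.01 rad. I'll release and go to the bar.

play_rows --pt "0 0 0 0 0 0 0.0" --pt "0 0 0 0 0 0 0.0" --pt "0 0 0 0 0 0 0.0" --pt "0 0 25 0 0 0 0.0" --pt "0 0 38 0 0 0 0.0"

```text
time_s: 5.08
eef_pos: [572.5, 45.4, 140.1]
ee_rot: [0.005, 1.0, 0.028, -0.006]
force: [-0.2, 0.3, 0.6]
grip_width: 0.501
```

play_rows --pt "0 0 40 0.006 0 -0.004 0.3" --pt "0 0 40 0.006 0 -0.004 0.3" --pt "0 0 40 0 0 -0.004 0.3" --pt "0 0 40 0 0 -0.004 0.3" --pt "0 0 20 0 0 0 0.3"

```text
time_s: 5.5
eef_pos: [568.9, 45.4, 330.3]
ee_rot: [-0.001, 1.0, 0.022, -0.006]
force: [0.8, -0.0, -0.8]
grip_width: 0.65
```

play_rows --pt "20 -28 0 0 0 0 0.3" --pt "20 -28 0 0 0 0 0.3" --pt "20 -28 0 0 0 0 0.3" --pt "20 -28 0 0 0 0 0.3" --pt "0 0 0 0 0 0 0.3"

```text
time_s: 5.92
eef_pos: [650.6, -70.2, 339.2]
ee_rot: [0.0, 1.0, 0.026, 0.001]
force: [0.4, -0.3, -0.9]
grip_width: 0.65
```

```bash
python3 ang.py; python3 - <<'E'
from h import *
c=optics.capture("top");s=optics.capture("scene")
p=sense()["eef_pos"];q=proj(s,[[659,-71,280],p]);print(q)
a=zoom(s["img"],245,120,95,130,4)
for v in q: cv2.circle(a,tuple(int(x) for x in (v-[245,120])*4),3,(0,0,255),1)
cv2.imwrite("pics/z4.png",np.hstack([zoom(c["img"],300,135,95,130,4),a]))
print(sense()["joints"].round(2))
E
```

```text
[650.6 -70.2 339.2] 68.37394863286671 0.041279672800434195 0.052785879966891734 [ 0.4 -0.3 -0.9]
[[289.20628729 178.7267109 ]
 [291.40826354 163.73945854]]
[-0.28  0.59  0.81  0.    1.74  1.23]
```

View pics/z4.png

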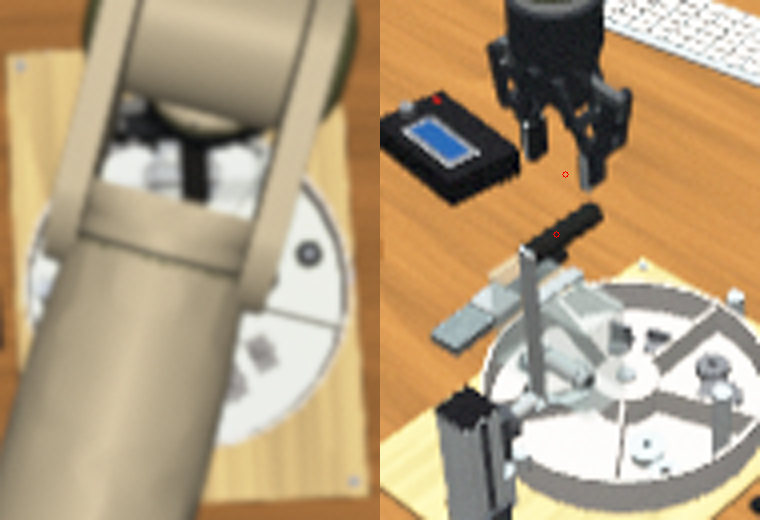

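In the scene zoom the bar centre is at about (565,231), slightly robot-side of my prediction at (557,235). So x≈654, and the jaws straddle it. I'll go down and grip.

play_rows --pt "1.5 0 -26 0 0 -0.01 0.3" --pt "1.5 0 -26 0 0 -0.01 0.3" --pt "0 0 -24 0 0 -0.01 0.3" --pt "0 0 0 0 0 0 0.3"

```text
time_s: 6.35
eef_pos: [650.2, -62.3, 264.7]
ee_rot: [0.0, 1.0, 0.015, 0.003]
force: [0.8, 1.1, -0.7]
grip_width: 0.65
```

play_rows --pt "0 0 0 0 0 0 0.0" --pt "0 0 0 0 0 0 -0.3" --pt "0 0 0 0 0 0 -0.5" --pt "0 0 0 0 0 0 -0.55" --grip_force 30

```text
time_s: 6.68
eef_pos: [649.6, -60.7, 268.9]
ee_rot: [0.002, 1.0, 0.017, 0.005]
force: [2.6, -2.1, -14.0]
grip_width: 0.247
```

play_rows --pt "0 0 0 0 0 0 -0.2" --pt "0 0 0 0 0 0 -0.2"

```text
time_s: 6.85
eef_pos: [649.9, -60.4, 270.6]
ee_rot: [0.002, 1.0, 0.017, 0.006]
force: [-0.2, 0.1, 0.3]
grip_width: 0.395
```

play_rows --pt "0 -4 -7 0 0 0 -0.2" --pt "0 0 0 0 0 0 -0.2" --pt "0 0 0 0 0 0 -0.2"

```text
time_s: 7.1
eef_pos: [650.5, -64.6, 265.2]
ee_rot: [0.002, 1.0, 0.017, 0.008]
force: [1.1, -0.2, -0.0]
grip_width: 0.401
```

```bash
python3 ang.py
```

```text
[650.5 -64.6 265.2] 68.6952831543962 0.12261653494399409 0.03428669457733186 [ 1.1 -0.2 -0. ]
```

play_rows --pt "1 -2 -3.5 0.004 0.016 -0.008 -0.2" --pt "0 0 0 0 0 0 -0.6" --pt "0 0 0 0 0 0 -0.6" --pt "0 0 0 0 0 0 -0.6" --grip_force 40

```text
time_s: 7.43
eef_pos: [651.5, -66.4, 262.1]
ee_rot: [-0.001, 1.0, 0.013, -0.001]
force: [-1.5, 0.7, -0.6]
grip_width: 0.241
```

```bash
python3 ang.py; python3 - <<'E'
from h import *
L=163
for n,l0,l1,k in (("to +.6",0,.6,6),("sw",.6,-.6,12)):
    l=np.linspace(l0,l1,k+1);print(n,np.diff(np.c_[-L*np.sin(l),L*np.cos(l)],axis=0).round(1).tolist())
E
```

```text
[651.5 -66.4 262.1] 69.54368591427061 0.09526985135481372 0.025701540226430293 [-1.5  0.7 -0.6]
to +.6 [[-16.3, -0.8], [-16.1, -2.4], [-15.8, -4.0], [-15.3, -5.6], [-14.7, -7.1], [-13.9, -8.5]]
sw [[13.9, 8.5], [14.7, 7.1], [15.3, 5.6], [15.8, 4.0], [16.1, 2.4], [16.3, 0.8], [16.3, -0.8], [16.1, -2.4], [15.8, -4.0], [15.3, -5.6], [14.7, -7.1], [13.9, -8.5]]
```

Gripped at 21 mm opening with low force. First lean goes to + (the −y side), turning the tool with the bottle.

play_rows --pt "0.4 -14.5 -0.7 0.1 0.003 0 -0.6" --pt "0.4 -14.3 -2.1 0.1 0.003 0 -0.6" --pt "0.4 -14.1 -3.6 0.1 0.003 0 -0.6" --pt "0.4 -13.6 -5 0.1 0.003 0 -0.6"

```text
time_s: 7.77
eef_pos: [652.9, -117.7, 254.7]
ee_rot: [-0.205, 0.979, 0.019, -0.002]
force: [2.9, 2.2, -8.2]
grip_width: 0.241
```

```bash
cat > lean.py <<'E'
from h import *
from scipy.spatial.transform import Rotation as R
s=sense();p=s["eef_pos"];q=s["ee_rot"];r=R.from_quat([*q[1:],q[0]]);z=r.as_matrix()[:,2]
g=p-19*z
y=-(g[0]-582.3)*np.sin(.027)+(g[1]+73)*np.cos(.027);h=g[2]-117
print("tcp",p.round(1),"bar r",np.hypot(y,h).round(1),"lean",np.arctan2(-y,h).round(3),"tool lean",np.arctan2(z[1],-z[2]).round(3),"xtilt",z[0].round(3),"F",s["force"].round(1),"w",s["grip_width"].round(3),s["time_s"],"yaw",np.arctan2(*r.as_matrix()[[1,0],0]).round(3))
E
python3 lean.py
```

```text
Traceback (most recent call last):
  File "lean.py", line 6, in <module>
    print("tcp",p.round(1),"bar r",np.hypot(y,h).round(1),"lean",np.arctan2(-y,h).round(3),"tool lean",np.arctan2(z[1],-z[2]).round(3),"xtilt",z[0].round(3),"F",s["force"].round(1),"w",s["grip_width"].round(3),s["time_s"],"yaw",np.arctan2(*r.as_matrix()[[1,0],0]).round(3))
                                                                                                                                                                                         ^^^^^^^^^^^^^^^^^^^^^
AttributeError: 'float' object has no attribute 'round'
```

```bash
sed -i 's/s\["grip_width"\].round(3)/round(s["grip_width"],3)/' lean.py; python3 lean.py
```

```text
tcp [ 652.9 -117.7  254.7] bar r 164.3 lean 0.337 tool lean 0.413 xtilt -0.012 F [ 2.9  2.2 -8.2] w 0.241 7.7667 yaw 0.038
```

play_rows --pt "0.4 -12.5 -5 0.06 0.005 0 -0.6" --pt "0.4 -12.5 -5.8 0.06 0.005 0 -0.6" --pt "0.4 -12 -6.5 0.06 0.005 0 -0.6" --pt "0 0 0 0 0 0 -0.6"

```text
time_s: 8.1
eef_pos: [653.5, -158.8, 232.9]
ee_rot: [-0.303, 0.953, 0.015, -0.009]
force: [-0.4, -2.5, -1.6]
grip_width: 0.243
```

```bash
python3 lean.py
```

```text
tcp [ 653.5 -158.8  232.9] bar r 164.3 lean 0.644 tool lean 0.616 xtilt -0.026 F [-0.4 -2.5 -1.6] w 0.243 8.1 yaw 0.034
```

play_rows --pt "0 0 0 0 0 0 -0.6" --pt "0 0 0 0 0 0 -0.6" --pt "0 0 0 0 0 0 -0.6" --pt "-0.3 12.4 7.6 -0.1 -0.003 0 -0.6" --pt "-0.4 13.1 6.3 -0.1 -0.003 0 -0.6"

```text
time_s: 8.52
eef_pos: [652.4, -139.6, 244.3]
ee_rot: [-0.204, 0.979, 0.01, -0.007]
force: [3.6, -2.0, 2.1]
grip_width: 0.24
```

play_rows --pt "-0.4 13.6 5 -0.1 -0.003 0 -0.6" --pt "-0.4 14.1 3.6 -0.1 -0.003 0 -0.6" --pt "-0.4 14.3 2.1 -0.1 -0.003 0 -0.6" --pt "-0.4 14.5 0.7 -0.1 -0.003 0 -0.6" --pt "-0.4 14.5 -0.7 -0.1 -0.003 0 -0.6"

```text
time_s: 8.93
eef_pos: [650.7, -70.5, 262.4]
ee_rot: [0.062, 0.998, 0.01, 0.006]
force: [0.7, -1.7, -10.0]
grip_width: 0.247
```

```bash
python3 lean.py
```

```text
tcp [650.7 -70.5 262.4] bar r 164.3 lean -0.018 tool lean -0.125 xtilt 0.014 F [  0.7  -1.7 -10. ] w 0.247 8.9333 yaw 0.02
```

play_rows --pt "-0.4 14.5 -1.3 -0.08 -0.004 0 -0.6" --pt "-0.4 14.3 -2.5 -0.08 -0.004 0 -0.6" --pt "-0.4 14 -3.7 -0.08 -0.004 0 -0.6" --pt "-0.4 13.5 -4.8 -0.08 -0.004 0 -0.6" --pt "-0.4 13 -5.9 -0.08 -0.004 0 -0.6"

```text
time_s: 9.35
eef_pos: [648.8, 1.1, 244.6]
ee_rot: [0.274, 0.961, 0.014, 0.019]
force: [3.6, -11.3, -15.1]
grip_width: 0.243
```

play_rows --pt "-0.4 8 -4.5 -0.08 -0.003 0 -0.6" --pt "0 0 0 0 0 0 -0.6"

```text
time_s: 9.52
eef_pos: [648.5, 13.3, 236.7]
ee_rot: [0.317, 0.948, 0.019, 0.02]
force: [1.4, 0.3, -4.0]
grip_width: 0.237
```

```bash
python3 lean.py
```

```text
tcp [648.5  13.3 236.7] bar r 165.5 lean -0.618 tool lean -0.645 xtilt 0.05 F [ 1.4  0.3 -4. ] w 0.237 9.5167 yaw 0.048
```

play_rows --pt "0 0 0 0 0 0 -0.6" --pt "0 0 0 0 0 0 -0.6" --pt "0 0 0 0 0 0 -0.6" --pt "0.4 -12.4 7.6 0.1 0.005 0 -0.6" --pt "0.4 -13.1 6.3 0.1 0.005 0 -0.6"

```text
time_s: 9.93
eef_pos: [648.8, -6.7, 247.9]
ee_rot: [0.217, 0.976, 0.024, 0.017]
force: [0.5, -0.6, -5.4]
grip_width: 0.237
```

play_rows --pt "0.4 -13.6 5 0.1 0.005 0 -0.6" --pt "0.4 -14.1 3.6 0.1 0.005 0 -0.6" --pt "0.4 -14.3 2.1 0.1 0.005 0 -0.6" --pt "0.4 -14.5 0.7 0.1 0.005 0 -0.6" --pt "0.4 -14.5 -0.7 0.09 0.005 0 -0.6"

```text
time_s: 10.35
eef_pos: [650.8, -79.7, 262.6]
ee_rot: [-0.042, 0.999, 0.022, 0.016]
force: [5.0, 3.8, -17.9]
grip_width: 0.243
```

```bash
python3 lean.py
```

```text
tcp [650.8 -79.7 262.6] bar r 164.8 lean 0.062 tool lean 0.084 xtilt 0.029 F [  5.    3.8 -17.9] w 0.243 10.35 yaw 0.042
```

play_rows --pt "0.4 -14.5 -2 0.09 0.008 0 -0.6" --pt "0.4 -14.3 -3 0.09 0.008 0 -0.6" --pt "0.4 -14 -4 0.09 0.008 0 -0.6" --pt "0.4 -13.5 -5.2 0.09 0.008 0 -0.6" --pt "0.4 -13 -6.3 0.09 0.008 0 -0.6"

```text
time_s: 10.77
eef_pos: [652.3, -151.0, 239.1]
ee_rot: [-0.281, 0.96, 0.016, 0.002]
force: [1.8, 11.7, -16.1]
grip_width: 0.244
```

play_rows --pt "0.3 -5 -3 0.06 0.005 0 -0.6" --pt "0 0 0 0 0 0 -0.6" --pt "0 0 0 0 0 0 -0.6" --pt "0 0 0 0 0 0 -0.6" --pt "0 0 0 0 0 0 -0.6"

```text
time_s: 11.18
eef_pos: [652.3, -158.8, 233.7]
ee_rot: [-0.321, 0.947, 0.013, 0.001]
force: [1.7, 4.5, -4.9]
grip_width: 0.24
```

```bash
python3 lean.py; python3 - <<'E'
from h import *
c=optics.capture("top");s=optics.capture("scene")
cv2.imwrite("pics/z5.png",np.hstack([zoom(c["img"],310,145,75,100,5),zoom(s["img"],245,160,80,100,5)]))
E
```

```text
tcp [ 652.3 -158.8  233.7] bar r 164.9 lean 0.645 tool lean 0.654 xtilt -0.006 F [ 1.7  4.5 -4.9] w 0.24 11.1833 yaw 0.024
```

View pics/z5.png

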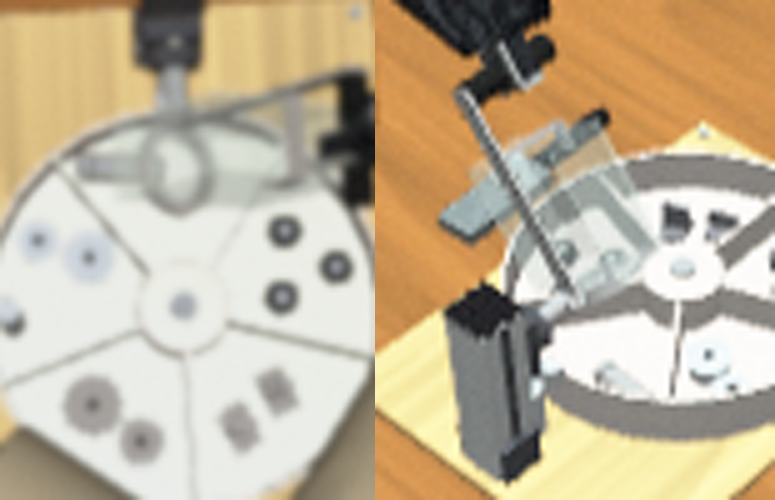

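The bearing has dropped into the empty pocket: it shows at (620,377) in the scene half and (110,165) in the top half, clear of the divider, and the bottle is empty. Now I'll straighten the bottle.

play_rows --pt "-0.3 11 7.5 -0.09 -0.003 0 -0.6" --pt "-0.4 12 6.3 -0.09 -0.003 0 -0.6" --pt "-0.4 12.5 5.2 -0.09 -0.003 0 -0.6" --pt "-0.4 13 4 -0.09 -0.003 0 -0.6" --pt "-0.4 13.5 2.8 -0.09 -0.003 0 -0.6"

```text
time_s: 11.7
eef_pos: [650.5, -105.5, 259.2]
ee_rot: [-0.093, 0.996, 0.009, 0.012]
force: [4.8, 1.1, -12.8]
grip_width: 0.244
```

```bash
python3 lean.py
```

```text
tcp [ 650.5 -105.5  259.2] bar r 165.2 lean 0.231 tool lean 0.187 xtilt 0.022 F [  4.8   1.1 -12.8] w 0.244 11.7 yaw 0.016
```

play_rows --pt "-0.3 11.5 1.5 -0.06 0.006 0.003 -0.6" --pt "-0.3 11.5 0.5 -0.06 0.006 0.003 -0.6" --pt "-0.3 9 0 -0.05 0.006 0.003 -0.6" --pt "0 0 0 0 0 0 -0.6"

```text
time_s: 12.03
eef_pos: [649.1, -72.2, 263.9]
ee_rot: [0.0, 1.0, 0.015, 0.005]
force: [1.8, 1.3, -8.5]
grip_width: 0.24
```

```bash
python3 lean.py
```

```text
tcp [649.1 -72.2 263.9] bar r 165.9 lean 0.006 tool lean 0.0 xtilt 0.01 F [ 1.8  1.3 -8.5] w 0.24 12.0333 yaw 0.031
```

Lean reads about 0.006. I'll release, lift, and move toward the peg so the top camera can see the bar.

play_rows --pt "0 0.5 -1 0 0 0 -0.2" --pt "0 0 0 0 0 0 0.0" --pt "0 0 0 0 0 0 0.2" --pt "0 0 20 0 0 0 0.2" --pt "0 0 30 0 0 0 0.2"

```text
time_s: 12.45
eef_pos: [647.7, -75.4, 311.3]
ee_rot: [-0.004, 1.0, 0.013, 0.003]
force: [-0.0, -0.8, 0.3]
grip_width: 0.604
```

play_rows --pt "0 0 35 0 0 0 0.2" --pt "-20 31 0 0 0 0 0.1" --pt "-20 31 0 0 0 0 0.1" --pt "-20 31 0 0 0 0 0.0" --pt "-10 25 0 0 0 0 0.0"

```text
time_s: 12.87
eef_pos: [580.1, 33.9, 358.9]
ee_rot: [-0.004, 1.0, 0.005, 0.014]
force: [-0.1, 0.7, 0.1]
grip_width: 0.503
```

play_rows --pt "0 0 0 0 0 0 0.0" --pt "0 0 0 0 0 0 0.0"

```text
time_s: 13.03
eef_pos: [578.5, 36.4, 362.0]
ee_rot: [-0.005, 1.0, 0.006, 0.017]
force: [-0.3, -0.2, -0.1]
grip_width: 0.5
```

```bash
python3 ang.py; python3 - <<'E'
from h import *
c=optics.capture("top");s=optics.capture("scene")
g=cv2.cvtColor(c["img"],cv2.COLOR_BGR2GRAY);k=np.zeros_like(g);k[157:190,338:358]=255
m=cv2.inRange(g,0,60)&k;pts=cv2.findNonZero(m);print(cv2.minAreaRect(pts),pts.reshape(-1,2).mean(0))
g0=cv2.cvtColor(cv2.imread("pics/top0.png"),cv2.COLOR_BGR2GRAY);print(cv2.findNonZero(cv2.inRange(g0,0,60)&k).reshape(-1,2).mean(0))
cv2.imwrite("pics/z6.png",np.hstack([zoom(c["img"],310,145,75,100,5),zoom(s["img"],245,160,80,100,5)]))
E
```

```text
[578.5  36.4 362. ] 109.45877556668256 1.6056351420602446 0.012760468770231683 [-0.3 -0.2 -0.1]
((348.66070556640625, 171.9370880126953), (26.0725040435791, 5.59373664855957), 84.5596694946289) [348.48571429 171.59285714]
[347.74285714 171.98571429]
```

View pics/z6.png

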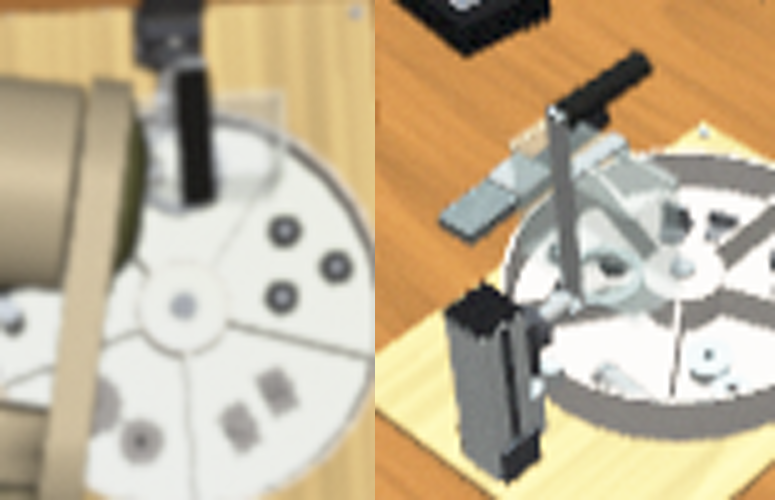

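The bearing still lies in the pocket at (610,375) and the bottle is upright. The bar column is 348.5 versus 347.7 at the start, about 2 mm or 0.013 rad. Back to the peg.

play_rows --pt "0 4 -40 -0.005 0.017 0.005 0.0" --pt "0 4 -40 -0.005 0.017 0.005 0.0" --pt "0 1 -40 0 0 0 0.0" --pt "0 0 -40 0 0 0 0.0" --pt "0 0 -30 0 0 0 0.0"

```text
time_s: 13.55
eef_pos: [583.0, 37.7, 171.1]
ee_rot: [0.001, 1.0, 0.007, 0.007]
force: [0.6, -0.3, -1.5]
grip_width: 0.496
```

play_rows --pt "0 0 0 0 0 0 0.0"

```text
time_s: 13.63
eef_pos: [580.8, 36.6, 164.8]
ee_rot: [0.0, 1.0, 0.006, 0.002]
force: [-0.7, 0.0, -0.8]
grip_width: 0.499
```

play_rows --pt "-1 8 -14 0 0 0.01 0.0" --pt "0 0 0 0 0 0 0.0"

```text
time_s: 13.8
eef_pos: [580.7, 42.2, 150.5]
ee_rot: [-0.0, 1.0, 0.009, 0.001]
force: [-0.7, 0.9, -0.6]
grip_width: 0.499
```

```bash
python3 lean.py
```

```text
tcp [580.7  42.2 150.5] bar r 126.6 lean -1.144 tool lean 0.0 xtilt 0.001 F [-0.7  0.9 -0.6] w 0.499 13.8 yaw 0.018
```

play_rows --pt "-0.5 3 -25 0 0 0.005 0.0" --pt "-0.5 0 -25 0 0 0.005 0.0" --pt "0 0 -10 0 0 0 0.0" --pt "0 0 0 0 0 0 0.0"

```text
time_s: 14.13
eef_pos: [585.4, 41.2, 97.1]
ee_rot: [0.001, 1.0, 0.012, 0.007]
force: [0.3, 0.6, 0.2]
grip_width: 0.501
```

play_rows --pt "-6 4 -11 0 0.012 0 0.0" --pt "0 0 0 0 0 0 0.0"

```text
time_s: 14.3
eef_pos: [580.9, 44.3, 88.5]
ee_rot: [0.001, 1.0, 0.011, 0.002]
force: [-0.1, 0.0, -0.9]
grip_width: 0.501
```

play_rows --pt "0 0 0 0 0 0 0.0"

```text
time_s: 14.38
eef_pos: [581.6, 44.2, 89.9]
ee_rot: [0.001, 1.0, 0.011, 0.003]
force: [-0.5, -0.8, 0.5]
grip_width: 0.503
```

play_rows --pt "-2.5 1 -6 0 0.005 0 0.0" --pt "0 0 0 0 0 0 -0.6" --pt "0 0 0 0 0 0 -0.6" --pt "0 0 0 0 0 0 -0.6" --pt "0 0 0 0 0 0 -0.6" --grip_force 20

```text
time_s: 14.8
eef_pos: [579.8, 45.7, 85.8]
ee_rot: [0.001, 1.0, 0.011, 0.002]
force: [0.4, -2.2, -2.5]
grip_width: 0.203
```

```bash
python3 ang.py
```

```text
[579.8  45.7  85.8] 118.77257822704702 1.5917078241888574 0.02240437157289191 [ 0.4 -2.2 -2.5]
```

Gripped at r=118.8. Turning counter-clockwise via the front.

play_rows --pt "-12.4 -1.0 0 0 0 0.104 -0.6" --pt "-12.2 -2.3 0 0 0 0.104 -0.6" --pt "-11.9 -3.5 0 0 0 0.104 -0.6" --pt "-11.5 -4.7 0 0 0 0.104 -0.6" --pt "-10.9 -5.9 0 0 0 0.104 -0.6"

```text
time_s: 15.22
eef_pos: [520.2, 28.2, 85.7]
ee_rot: [0.001, 0.961, 0.278, 0.003]
force: [3.6, -3.8, -4.7]
grip_width: 0.201
```

```bash
python3 ang.py
```

```text
[520.2  28.2  85.7] 118.76089686382146 2.1207748842245353 0.5633244472405731 [ 3.6 -3.8 -4.7]
```

play_rows --pt "-10.2 -7.0 0 0 0 0.104 -0.6" --pt "-9.4 -8.1 0 0 0 0.104 -0.6" --pt "-8.5 -9.0 0 0 0 0.104 -0.6" --pt "-7.6 -9.8 0 0 0 0.104 -0.6" --pt "-6.5 -10.6 0 0 0 0.104 -0.6"

```text
time_s: 15.63
eef_pos: [476.8, -19.3, 85.8]
ee_rot: [0.002, 0.85, 0.527, 0.005]
force: [7.2, -3.2, -8.4]
grip_width: 0.2
```

play_rows --pt "-5.3 -11.2 0 0 0 0.104 -0.6" --pt "-4.1 -11.7 0 0 0 0.104 -0.6" --pt "-2.9 -12.1 0 0 0 0.104 -0.6" --pt "-1.6 -12.3 0 0 0 0.104 -0.6" --pt "-0.3 -12.4 0 0 0 0.104 -0.6"

```text
time_s: 16.05
eef_pos: [464.9, -82.9, 85.8]
ee_rot: [0.006, 0.676, 0.737, 0.009]
force: [14.7, 3.5, -12.5]
grip_width: 0.204
```

```bash
python3 lean.py;python3 ang.py
```

```text
tcp [464.9 -82.9  85.8] bar r 14.0 lean 2.63 tool lean 0.005 xtilt 0.02 F [ 14.7   3.5 -12.5] w 0.204 16.05 yaw 1.658
[464.9 -82.9  85.8] 117.78124757452197 -3.057136294739369 1.6579218354348928 [ 14.7   3.5 -12.5]
```

play_rows --pt "1.3 -12.2 0 0 0.006 0.104 -0.6" --pt "2.7 -12 0 0 0.006 0.104 -0.6" --pt "4.0 -11.6 0 0 0.004 0.104 -0.6" --pt "5.3 -11.1 0 0 0.004 0.104 -0.6" --pt "6.4 -10.5 0 0 0 0.104 -0.6"

```text
time_s: 16.47
eef_pos: [487.3, -142.2, 85.8]
ee_rot: [-0.002, 0.452, 0.892, 0.006]
force: [7.7, 8.4, -3.7]
grip_width: 0.206
```

```bash
python3 ang.py
```

```text
[ 487.3 -142.2   85.8] 117.50023112592702 -2.511738448726623 2.2039644650995087 [ 7.7  8.4 -3.7]
```

play_rows --pt "7.3 -10 0 0 0 0.104 -0.6" --pt "8.3 -9.1 0 0 0 0.104 -0.6" --pt "9.3 -8.2 0 0 0 0.104 -0.6" --pt "10.1 -7 0 0 0 0.104 -0.6" --pt "10.9 -5.9 0 0 0 0.104 -0.6"

```text
time_s: 16.88
eef_pos: [536.6, -180.8, 85.7]
ee_rot: [-0.004, 0.194, 0.981, 0.009]
force: [3.0, 8.9, 0.1]
grip_width: 0.204
```

```bash
python3 ang.py
```

```text
[ 536.6 -180.8   85.7] 117.09059451973677 -1.9720021507706993 2.7509089539302316 [3.  8.9 0.1]
```

play_rows --pt "11.3 -4.2 0 0 0 0.1 -0.6" --pt "11.9 -3 0 0 0 0.1 -0.6" --pt "12.2 -1.6 0 0 0 0.1 -0.6" --pt "11 -0.5 0 0 0 0.09 -0.6" --pt "0 0 0 0 0 0 -0.6"

```text
time_s: 17.3
eef_pos: [585.9, -189.8, 85.7]
ee_rot: [-0.006, -0.013, 1.0, 0.008]
force: [-0.3, 1.1, 1.6]
grip_width: 0.204
```

```bash
python3 ang.py; python3 - <<'E'
from h import *
c=optics.capture("top");s=optics.capture("scene")
cv2.imwrite("pics/z7.png",np.hstack([zoom(c["img"],300,150,95,120,4),zoom(s["img"],250,140,95,120,4)]))
E
```

```text
[ 585.9 -189.8   85.7] 116.8187082959925 -1.5395472459485962 3.1678441305197707 [-0.3  1.1  1.6]
```

View pics/z7.png

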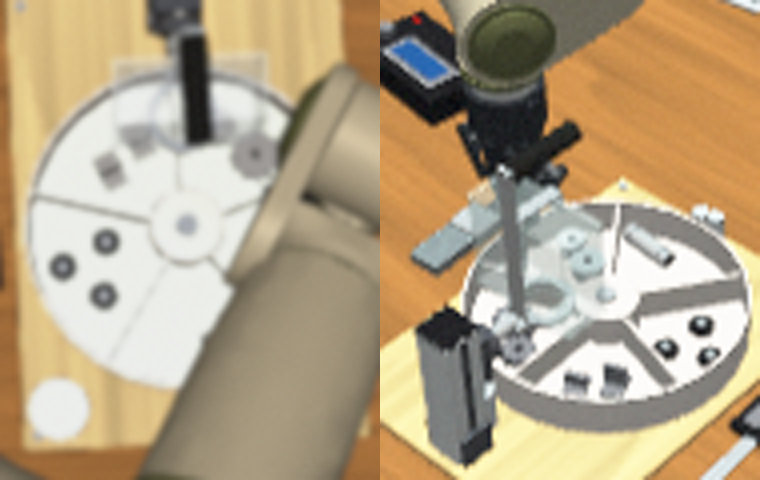

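The bearing lies in the pocket now at the front, at (650,243) in the scene half, with the tab beside the front post at (710,215). I'll release, lift and back off.

play_rows --pt "0 0 0 0 0 0 -0.1" --pt "0 0 0 0 0 0 -0.1" --pt "0 0 0 0 0 0 -0.1" --pt "0 0 20 0 0 0 -0.1" --pt "0 0 35 0 0 0 -0.1"

```text
time_s: 17.82
eef_pos: [579.4, -189.2, 135.9]
ee_rot: [-0.013, -0.005, 1.0, 0.011]
force: [0.1, -0.5, 0.2]
grip_width: 0.451
```

play_rows --pt "0 0 38 0 0 0 0" --pt "0 0 38 0 0 0 0" --pt "0 0 38 0 0 0 0" --pt "0 0 38 0 0 0 0" --pt "-10 -10 20 0 0 0 0"

```text
time_s: 18.23
eef_pos: [566.5, -197.9, 317.6]
ee_rot: [-0.013, -0.003, 1.0, 0.011]
force: [-0.1, -0.2, 0.1]
grip_width: 0.504
```

play_rows --pt "-22 -22 0 0 0 0 0" --pt "-26 -26 0 0 0 0 0" --pt "-26 -26 0 0 0 0 0" --pt "-26 -26 0 0 0 0 0" --pt "-26 -26 0 0 0 0 0"

```text
time_s: 18.65
eef_pos: [437.0, -325.2, 325.5]
ee_rot: [-0.007, -0.004, 1.0, 0.007]
force: [0.1, -1.5, 0.3]
grip_width: 0.501
```

play_rows --pt "-26 -26 0 0 0 0 0" --pt "-26 -26 0 0 0 0 0" --pt "-26 -26 0 0 0 0 0" --pt "-26 -26 0 0 0 0 0" --pt "0 0 0 0 0 0 0"

```text
time_s: 19.07
eef_pos: [320.8, -436.2, 326.3]
ee_rot: [-0.008, 0.002, 1.0, 0.006]
force: [0.3, -0.2, -0.9]
grip_width: 0.501
```

```bash
python3 - <<'E'
from h import *
print(sense()["eef_pos"],sense()["force"],sense()["joints"].round(2))
c=optics.capture("top");s=optics.capture("scene");cv2.imwrite("pics/topf.png",c["img"])
cv2.imwrite("pics/z8.png",np.hstack([zoom(c["img"],290,135,110,140,4),zoom(s["img"],250,150,85,140,4)]))
E
```

```text
[ 320.83781291 -436.22947231  326.32168358] [ 0.2560607  -0.23649035 -0.85487028] [-1.15  0.32  1.25 -0.01  1.59 -2.72]
```

View pics/z8.png

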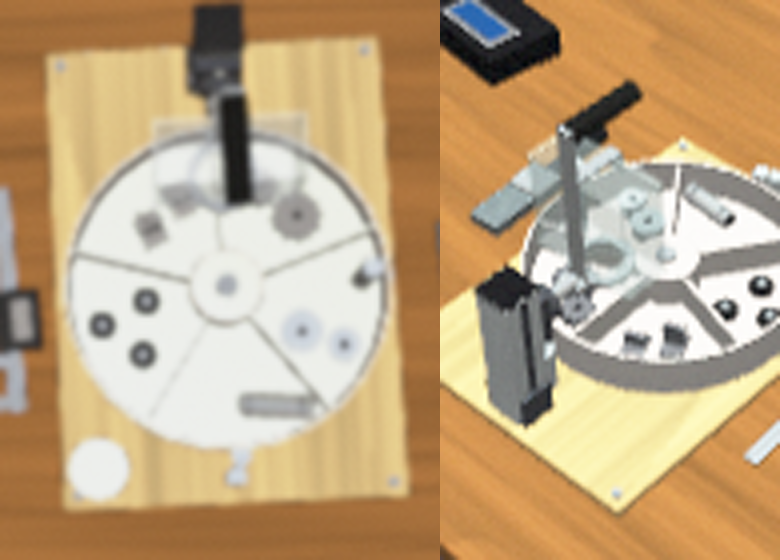

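```bash
python3 - <<'E'
from h import *
c=optics.capture("top");f=lambda x,y:(290+x/4-.375,135+y/4-.375)
h=np.array([582.3,-73])
for n,p,z in (("hub",(227,286),48),("tab",(241,457),60),("post",(236,477),58),("peg",(372,268),115),("bearing",(277,405),34)):
    P=onz(c,f(*p),z);d=P[:2]-h;print(n,P.round(1),np.hypot(*d).round(1),(np.arctan2(d[1],d[0])-.027).round(3))
a=cv2.imread("pics/top0.png");b=c["img"];d=cv2.absdiff(a,b).max(2);print("changed outside", [(n,int((d[y0:y1,x0:x1]>40).sum())) for n,x0,x1,y0,y1 in (("cap",302,325,240,262),("caliper",275,300,180,245),("brush",398,418,185,245),("spool",138,208,208,270),("pot",448,488,175,212),("box",452,512,232,270))])
E
```

```text
hub [583.9 -73.1  48. ] 1.6 -0.116
tab [437.5 -80.6  60. ] 145.0 -3.116
post [420.9 -76.   58. ] 161.4 -3.15
peg [ 588.4 -189.   115. ] 116.1 -1.545
bearing [ 481.6 -113.9   34. ] 108.7 -2.782
changed outside [('cap', 0), ('caliper', 0), ('brush', 0), ('spool', 0), ('pot', 0), ('box', 0)]
```

```bash
python3 -c "
from rig import ctrl;print(ctrl.finish_job())"
```

```text
the job is handed in; nothing more can be done
None
```

I did the whole job in the order asked and handed it in after about 19 s of the 72 s allowed:
1. I turned the tray by its peg until the empty pocket was under the bottle.
2. I rocked the bottle three times, to about +0.64, −0.62 and +0.64 rad. The bearing dropped into the empty pocket, and I set the bottle straight.
3. I turned the tray half round so the mark tab points at the front post, then let go and backed off.

**Last checks:**
- **Bearing:** it lies in the pocket, now at the front.
- **Tab:** it sits about 0.026 rad (1.5°) past the front post, and the peg position agrees. I left it there rather than risk another move.
- **Bottle:** the bar sits about 2 mm (0.013 rad) from where it started.
- **Other items:** cap, calliper, brush, spool, pot and control box show no change against the first picture.
- **Forces:** my first peg grip was 2–3 mm off centre and the wrist read 39 N sideways, so I opened and regripped. Readings after that were at most about 20 N. Forces were only read at the end of each move, so a brief higher peak could have gone unseen.

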